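Refit the pantry mill's dial and hold it pressed to clear the burrs

TASK

Clear the grain mill after cleaning: first swing its grind lever round until it points straight at the upright fin of the index, and leave it there. Then take the dial knob from the worktop, turn it to match the D-shaped spindle, push it fully home, and keep it pressed in against the spindle's spring to its stop, finishing with the gripper still holding it down. Leave the can, the jar and the low tin where they stand.

Things in the scene. Friction and masses are not known exactly. Their poses are not given: they have to be found in the camera images.
- mill: Low sage-grey grain mill, fixed to the worktop, 200 (x) x 360 (y) x 100 high; origin under its centre, +x away from the robot, +y to its left. Its flat top deck is at 100. A covered round hopper, 114 across, stands at (40, 120) on the deck up to 173 above the worktop. On the deck: the lever's pivot at (20, 30), the spindle at (-20, -120).
- lever (a joint): Angle of the grind lever about its vertical pivot, rad, -0.8 to 1.15; 0 = the lever points from the pivot along the mill's -x; positive = anticlockwise seen from above (towards the spindle). It stays where it is left (friction about 0.12 N m, 2 N at the tab).
- lever_tab (a point): Centre of the top of the lever's upright black tab, the part to hold: 18 along the lever, 12 across, 106 to 140 above the worktop, 64 from the pivot axis; turns with the lever. The frame's -x points outwards along the lever, from pivot to nose; z up. The bar below is 12 wide, 104 to 112 above the worktop, with a pointed nose 83 from the pivot.
- index: Flat steel index plate fixed to the deck under the lever; origin on the lever's pivot axis at deck height (100). A strip 14 wide and 3 thick runs along its own -x, with one upright fin 16 long, 4 wide, 14 tall, 88 to 104 from the pivot. Lever set: its x axis parallel to this x axis. Direction differs from start to start.
- spindle_tip (a point): Centre of the top of the steel D-shaped spindle, 125 above the worktop when out; z up. Shaft 14 in diameter, one flat 4 from the axis, facing this frame's +x; top edge bevelled 1.5. It stands 22 above a flat black plate (60 across, 3 thick) on the deck. It does not turn; its direction differs from start to start.
- spindle (a joint): How far the spindle is pressed down, m: 0 = out, 0.005 = its stop. The spring pushes back with 4 N at the start and 8 N at the stop.
- knob: Loose knob, grey skirt, black bar, on the worktop, 45 g, 38 tall, origin under its centre, z up. Skirt 45 across, 18 tall; D socket below: 14 deep, 16 in diameter, flat 5 from the axis on its +x side (1 clear of the shaft). On top a grip bar 12 wide (y), 18 to 38 up, flat-sided x -18 to 12, tapering to a pointer at x +26, on the flat's side. Home: underside 14 below the spindle tip.
- can: Bystander: tall food can, 74 across, 110 tall, origin under its centre.
- jar: Bystander: jar with a lid, 70 across, 95 tall, origin under its centre.
- low_tin: Bystander: flat tin, 84 across, 42 tall, origin under its centre.

How it is judged:
On the way, in this order (a step that is already met when the one before it is completed fails the run):
1. the lever points at the index fin, within 0.12 rad, with the knob not yet on the spindle (angle between the x axis of lever_tab and the x axis of index, either way round below 0.12 rad and horizontal distance between knob and spindle_tip above 0.03 m), for 0.3 s.
2. the knob is home on the spindle (z of knob in the frame of spindle_tip below -0.012 m and horizontal distance between knob and spindle_tip below 0.003 m), for 0.1 s.
At the end, for the whole second after the job is handed in: Lever at the index fin (0.12 rad); knob home on the D-spindle (underside 12 mm or more below its tip, centred within 3 mm, matched within 0.3 rad, upright within 0.12 rad); gripper still on the knob (over 2 N), keeping the spindle pressed more than 3.8 of its 5 mm (all of step 2 and angle between the x axis of lever_tab and the x axis of index, either way round below 0.12 rad and z of knob in the frame of spindle_tip above -0.017 m and angle between the x axis of knob and the x axis of spindle_tip, either way round below 0.3 rad and angle between knob's own z axis and vertical below 0.12 rad and value of joint spindle above 0.0038 m and contact force between the fingers and knob above 2 N); the arm keeps its last pose, push and grip.
It fails at once if a bystander was moved more than 30 mm (distance of any of can, jar, low_tin from where it was at the start of the episode above 0.03 m).
It also fails if it takes over 64 s, if anything falls off the work surface, if the arm or the gripper's body presses on something with over 40 N, if the wrist force passes 120 N, or if a joint passes its speed limit or range.

ROBOT

A 6-joint arm with a two-finger parallel gripper is mounted at the origin on the work surface. World frame = base frame: x ahead of the robot, y to its left, z up, the work surface at z = 0. Lengths are in m, angles in rad, forces in N, time in s.
With the tool pointing down it reaches from about 0.35 to 0.85 m from the base axis. Payload 8.1 kg.
Tool frame: the origin (TCP) lies on the centre line of the jaws, within the pads' length; the fingertips stand 17 mm ahead of it and the grasp point (between the pads) lies 2 mm behind it; z points along the fingers, y is the line along which they close (so a half turn about z gives the same grasp; the last joint's range is limited). The gripper opens to 93 mm and grips with 3 to 60 N. Pads are 15 mm wide; open, the fingers measure 128 mm over their backs; the gripper's body (75 mm by 188 mm) begins 65 mm behind the grasp point.
Start: joints at [-1.369, 0.13, 1.488, -0, 1.523, -0.085], TCP at [0.17, -0.575, 0.236] pointing down, gripper open.
Joint ranges: [-2.96, 2.96], [-0.89, 2.26], [0.02, 2.5], [-1.34, 4.48], [0, 2.73], [-2.66, 2.66]. Speed limits (rad/s): [2.39, 2.39, 2.79, 3.14, 3.14, 3.14].

INTERFACE

Orientations are given as a rotation vector (axis times angle).
In Python, from plant import status, eyes, robot gives the robot as it stands. The module is installed in compiled form; this text tells all that it offers.
- The arm moves only by the tool servo_tool, never from a script. Its argument "plan" is text: rows parted by semicolons, each of 4 numbers parted by spaces: the shift along the tool's x, y, z in m, then the turn about the tool's z in degrees. A call has 1 to 12 rows; each row is the pose to reach, as a shift and turn from the pose commanded when the call began, along the tool's axes at that moment; what a row does not reach only later rows make up. A row lasts 1/12 s, in which the tool goes at most 41.7 mm and 7.16 degrees, less where a joint would pass 70% of its speed; a pose out of reach is approached as far as the arm can. A call with a gripper value outside its range is refused whole. "grip" is the closure, from -1 (fully open) to 1 (shut), set as the call begins (left out, the last holds). The fingers move at their own pace and stop on an object; "grip_force" is the grip in N (left out, the last holds). Time passes only in rows, so rows that repeat a pose let the fingers close. It gives the time, the measured TCP pose, the force, the opening and the grip force at its end, in the units of the state.
- status.read_state(): the state, without advancing time (a new reading comes with each control period).
- eyes.read_camera(name): name is "scene" or "side" or "wrist"; returns a dict with "image" (400x640x3 uint8, blue, green, red), "fovy" (degrees; the focal length in pixels is half the picture's height over the tangent of half this angle, whatever the lens; pixels are square), "cx", "cy" (the principal point, pixels), "world_from_camera" (4x4, takes a point from camera to world coordinates); the wrist camera has in their place "hand_eye" (4x4, takes a point from camera to tool coordinates, whose origin is the TCP and whose axes are the flange's). Camera axes: x right, y down, z forward; pixel columns grow to the right and rows downward; lengths in m; the calibration is good to about 2 mm. A picture is of the moment at which its call begins: read the wrist's pose just before it. There is no depth.
- robot.close_job(): hands the job in; it is judged then, once.
The state is a dict: "t": time; "q": joint angles; "dq": joint speeds; "joint_torque": joint torques, N m; "tool_pos": TCP position; "orientation": TCP orientation; "force": force on the tool from outside, world axes, zero at the start; "wrist_torque": the same for the moment, N m; "opening": finger opening in m; "gripper_force": force on a finger pad.
Only numpy, scipy, OpenCV 4.12 (cv2) and the standard library are available. Lean on these libraries where they do the work, as an engineer would, in place of code of your own. Each camera call takes 0.05 s, during which the arm holds its last target. There are 200 camera calls.

## Working session

There is one attempt and no reset: what is moved stays moved. The work goes in short steps, Python scripts to look and compute and a tool call to move; the robot and the scene stay as the last step left them, time stands still between calls to the robot, and variables do not carry over. Pictures are saved under pics/ and viewed, at most 10 in all, crops included, and the job is handed in when it is done.

Besides the shell and the picture viewer there is one more tool, called by a JSON object that holds its "name" and its "arguments". servo_tool: Moves the arm, as the interface text tells. Its arguments: {"type":"object","properties":{"plan":{"type":"string"},"grip":{"type":"number"},"grip_force":{"type":"number"}},"required":["plan"]}

```bash
mkdir -p pics; cat > h.py <<'E'
import numpy as np, cv2
from scipy.spatial.transform import Rotation as R
from plant import status, eyes, robot
def snap(name, fn):
    s=status.read_state(); c=eyes.read_camera(name); cv2.imwrite('pics/'+fn+'.png',c['image'])
    f=c['image'].shape[0]/2/np.tan(np.radians(c['fovy'])/2)
    if 'hand_eye' in c:
        T=np.eye(4);T[:3,:3]=R.from_rotvec(s['orientation']).as_matrix();T[:3,3]=s['tool_pos'];T=T@c['hand_eye']
    else: T=c['world_from_camera']
    np.savez('pics/'+fn,T=T,f=f,c=[c['cx'],c['cy']])
    return s,T,f
def px2w(fn,u,v,z):
    d=np.load('pics/'+fn+'.npz');T=d['T'];r=T[:3,:3]@np.array([(u-d['c'][0])/d['f'],(v-d['c'][1])/d['f'],1])
    return T[:3,3]+r*(z-T[2,3])/r[2]
def w2px(fn,p):
    d=np.load('pics/'+fn+'.npz');T=d['T'];q=T[:3,:3].T@(np.array(p)-T[:3,3]);return q[:2]/q[2]*d['f']+d['c']
def crop(fn,x,y,w,h,k,out):
    cv2.imwrite('pics/'+out+'.png',cv2.resize(cv2.imread('pics/'+fn+'.png')[y:y+h,x:x+w],None,fx=k,fy=k,interpolation=cv2.INTER_CUBIC))
E
python3 - <<'E'
from h import *
np.set_printoptions(precision=4,suppress=True)
for n in ['scene','side','wrist']:
    s,T,f=snap(n,n+'0');print(n,f,T)
print(s)
a=[cv2.imread(f'pics/{n}0.png') for n in ['scene','side']]
cv2.imwrite('pics/both.png',cv2.resize(np.vstack(a),(480,600),interpolation=cv2.INTER_AREA))
E
```

```text
scene 461.59395059538474 [[-0.5841  0.6258 -0.5169  1.12  ]
 [ 0.8116  0.4566 -0.3644  0.2535]
 [ 0.008  -0.6324 -0.7746  0.8727]
 [ 0.      0.      0.      1.    ]]
side 394.2263867444687 [[-0.969  -0.1675  0.1816  0.4086]
 [-0.247   0.6614 -0.7082  0.6523]
 [-0.0015 -0.7311 -0.6822  0.8598]
 [ 0.      0.      0.      1.    ]]
wrist 285.0457937880563 [[ 0.2845 -0.922  -0.2628  0.2436]
 [-0.9587 -0.2737 -0.0778 -0.5537]
 [-0.0002  0.274  -0.9617  0.3853]
 [ 0.      0.      0.      1.    ]]
{'t': 0.1, 'q': array([-1.3694,  0.1311,  1.4892, -0.    ,  1.523 , -0.0854]), 'dq': array([-0.001 , -0.001 , -0.0006,  0.0011,  0.0006, -0.0013]), 'joint_torque': array([  0.0018, -56.1341, -49.3096,   0.0771,   0.0292,  -0.0001]), 'tool_pos': array([ 0.1696, -0.575 ,  0.2347]), 'orientation': array([-3.1077, -0.4487,  0.0002]), 'force': array([0.5149, 0.618 , 0.1788]), 'wrist_torque': array([-0.0485,  0.0272, -0.0085]), 'gripper_force': 0.0, 'opening': 0.09277072334466348}
```

View pics/scene0.png

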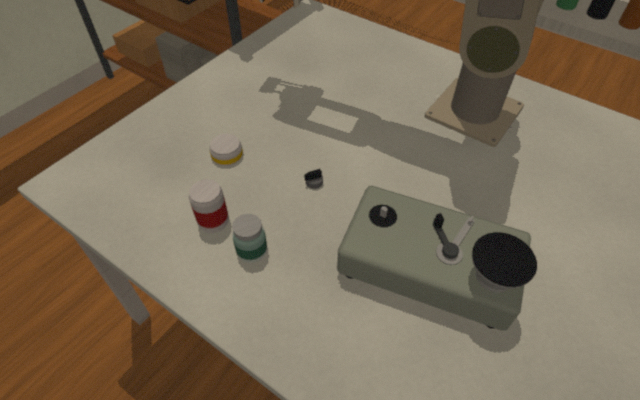

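The scene view has the knob at (314,178), the spindle at (383,212), the lever pivot at about (450,252) with its tab at (438,220), and the index strip running to the fin at about (470,220). Next I'll enlarge it.

```bash
python3 - <<'E'
from h import *
crop('scene0',290,150,260,185,3,'c1')
crop('side0',0,0,640,400,1,'c2')
E
```

```text
(no output)
```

View pics/c1.png

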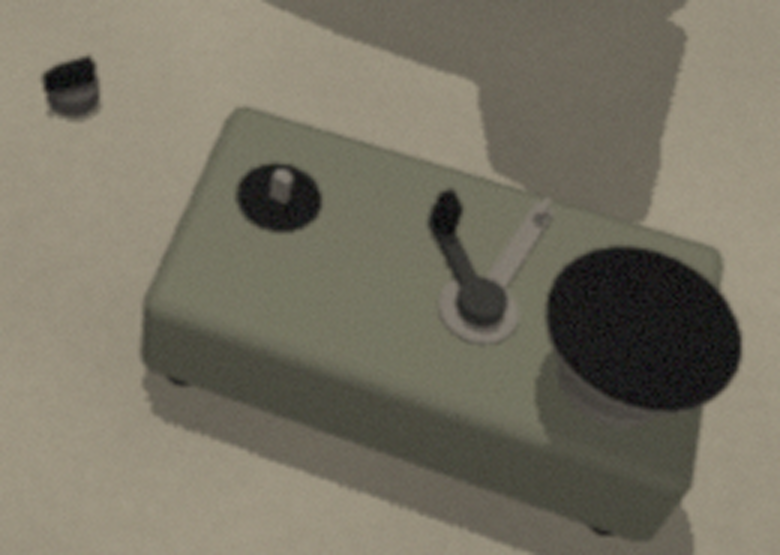

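View pics/c2.png

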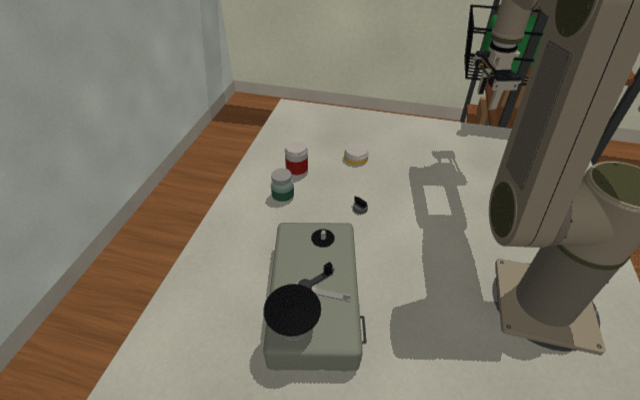

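```bash
python3 - <<'E'
from h import *
np.set_printoptions(precision=4,suppress=True)
def c(u,v,z): return px2w('scene0',290+u/3,150+v/3,z)
pl=c(279,198,.103);tip=c(283,171,.125);pv=c(480,308,.102);hop=c(644,328,.173);tab=c(449,195,.14);fin=c(543,208,.114);kn=c(74,97,.009)
for n,p in zip('pl tip pv hop tab fin kn'.split(),[pl,tip,pv,hop,tab,fin,kn]): print(n,p)
# mill pose from spindle, pivot, hopper
M=np.array([[-20,-120],[20,30],[40,120]])/1e3; W=np.array([pl[:2],pv[:2],hop[:2]])
A=M-M.mean(0);B=W-W.mean(0);th=np.arctan2((A[:,0]*B[:,1]-A[:,1]*B[:,0]).sum(),(A*B).sum())
Rm=np.array([[np.cos(th),-np.sin(th)],[np.sin(th),np.cos(th)]]);t=W.mean(0)-Rm@M.mean(0)
print('mill',t,np.degrees(th),'fit',M@Rm.T+t-W)
ang=lambda d:np.degrees(np.arctan2(d[1],d[0]))
print('lever',ang(tab-pv),'idx',ang(fin-pv),np.linalg.norm((tab-pv)[:2]),np.linalg.norm((fin-pv)[:2]),'zero',np.degrees(th)+180)
for n,u,v in [('can',212,215),('jar',250,240),('tin',227,155)]: print(n,px2w('scene0',u,v,.03))
E
```

```text
pl [0.561  0.0173 0.103 ]
tip [0.5551 0.0141 0.125 ]
pv [0.5608 0.1718 0.102 ]
hop [0.5677 0.2647 0.173 ]
tab [0.5186 0.1194 0.14  ]
fin [0.4692 0.1722 0.114 ]
kn [ 0.5023 -0.2048  0.009 ]
mill [0.5524 0.1386] 12.754217054525018 fit [[-0.0017 -0.0002]
 [ 0.0045  0.0004]
 [-0.0028 -0.0002]]
lever -128.8645902870382 idx 179.75899400630882 0.06733038341771928 0.09158231527893701 zero 192.75421705452501
can [ 0.7375 -0.3247  0.03  ]
jar [ 0.7385 -0.2081  0.03  ]
tin [ 0.5743 -0.4308  0.03  ]
```

```bash
cat >> h.py <<'E'
def go(p,yaw=None):
    "print plan shift to TCP p; yaw (deg) of tool x axis in world, mod 180 nearest"
    s=status.read_state();Rm=R.from_rotvec(s['orientation']).as_matrix()
    cur=np.degrees(np.arctan2(Rm[1,0],Rm[0,0]))
    d=Rm.T@(np.array(p)-s['tool_pos'])
    t=0 if yaw is None else -(((yaw-cur)+90)%180-90)
    print('t %.2f pos %s yaw %.1f q6 %.2f | shift %.4f %.4f %.4f turn %.1f rows %.1f %.1f'%(s['t'],s['tool_pos'].round(4),cur,s['q'][5],*d,t,np.linalg.norm(d)/.0417,abs(t)/7.16),'tilt',(Rm[2]).round(3))
E
python3 -c "
from h import *
go((.40,-.2,.25),0)"
```

```text
t 0.15 pos [ 0.1697 -0.5751  0.2348] yaw 16.4 q6 -0.09 | shift 0.3270 -0.2946 -0.0147 turn 16.4 rows 10.6 2.3 tilt [ 0.    -0.001 -1.   ]
```

{"name": "servo_tool", "arguments": {"plan": "0.327 -0.295 -0.015 16.4;0.327 -0.295 -0.015 16.4;0.327 -0.295 -0.015 16.4;0.327 -0.295 -0.015 16.4;0.327 -0.295 -0.015 16.4;0.327 -0.295 -0.015 16.4;0.327 -0.295 -0.015 16.4;0.327 -0.295 -0.015 16.4;0.327 -0.295 -0.015 16.4;0.327 -0.295 -0.015 16.4;0.327 -0.295 -0.015 16.4;0.327 -0.295 -0.015 16.4", "grip": -1}}

```text
t: 1.15
tool_pos: [0.4018, -0.1962, 0.2508]
orientation: [-3.14, -0.008, -0.002]
force: [-0.5, 0.2, -0.0]
opening: 0.0933
gripper_force: 0.0
```

{"name": "servo_tool", "arguments": {"plan": "0 0 0 0;0 0 0 0;0 0 0 0;0 0 0 0"}}

```text
t: 1.48
tool_pos: [0.3994, -0.201, 0.2505]
orientation: [-3.142, 0.002, 0.001]
force: [-0.2, -0.3, -0.5]
opening: 0.093
gripper_force: 0.0
```

```bash
python3 -c "
from h import *
snap('wrist','w1')
go((.42,.1,.25),0)"
```

```text
t 1.53 pos [ 0.3994 -0.201   0.2505] yaw -0.1 q6 0.99 | shift 0.0202 -0.3010 0.0005 turn -0.1 rows 7.2 0.0 tilt [-0. -0. -1.]
```

{"name": "servo_tool", "arguments": {"plan": "0.02 -0.301 0 0;0.02 -0.301 0 0;0.02 -0.301 0 0;0.02 -0.301 0 0;0.02 -0.301 0 0;0.02 -0.301 0 0;0.02 -0.301 0 0;0.02 -0.301 0 0;0.02 -0.301 0 0;0.02 -0.301 0 0;0.02 -0.301 0 0;0.02 -0.301 0 0"}}

```text
t: 2.53
tool_pos: [0.42, 0.0993, 0.2506]
orientation: [3.141, -0.003, -0.0]
force: [0.3, -0.1, 0.9]
opening: 0.093
gripper_force: 0.0
```

```bash
python3 -c "
from h import *
snap('wrist','w2')
go((.42,.1,.25),0)
cv2.imwrite('pics/w12.png',np.vstack([cv2.imread('pics/w1.png')[:290],cv2.imread('pics/w2.png')[:310]]))"
```

```text
t 2.58 pos [0.42   0.0994 0.2506] yaw -0.1 q6 1.69 | shift 0.0000 -0.0006 0.0006 turn -0.1 rows 0.0 0.0 tilt [ 0.  0. -1.]
```

View pics/w12.png

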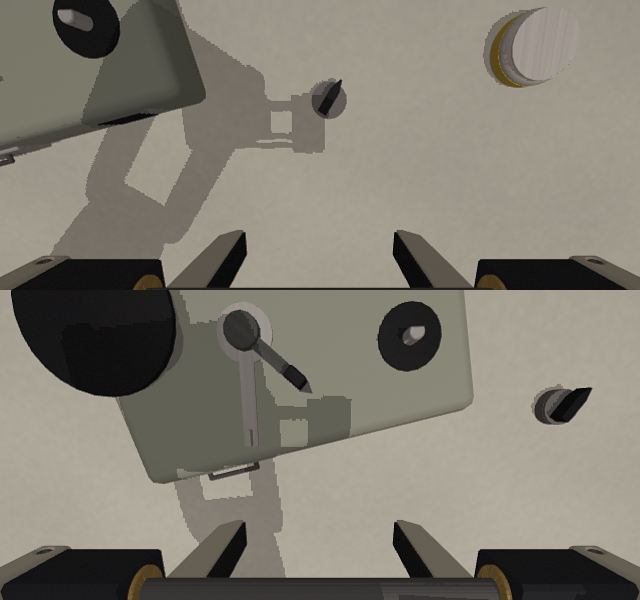

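The top part (w1) has the knob at (328,99) with its pointer up and to the right. The bottom part (w2) has the pivot at (242,38), the fin at (252,145), the lever nose at (310,102) and the spindle at (412,45). I'll enlarge these areas.

```bash
python3 -c "
from h import *
a=cv2.imread('pics/w2.png');b=cv2.imread('pics/w1.png')
r=lambda i,x,y,w,h,k:cv2.resize(i[y:y+h,x:x+w],None,fx=k,fy=k,interpolation=cv2.INTER_CUBIC)
L=r(a,200,5,130,150,3) # 390x450
S=r(a,375,10,70,55,5.5); K=r(b,300,70,70,55,5.5) #385x302
out=np.zeros((600,800,3),np.uint8);out[:450,:390]=L
S=S[:300];K=K[:300];out[:S.shape[0],400:400+S.shape[1]]=S;out[300:300+K.shape[0],400:400+K.shape[1]]=K
cv2.imwrite('pics/z.png',out)"
```

```text
(no output)
```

View pics/z.png

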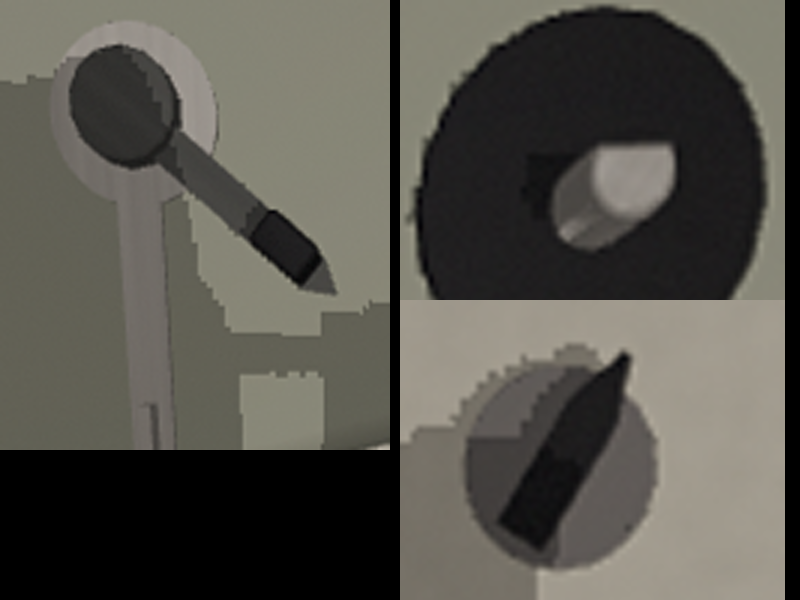

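```bash
python3 - <<'E'
from h import *
np.set_printoptions(precision=4,suppress=True)
ang=lambda d:np.degrees(np.arctan2(d[1],d[0]))
L=lambda u,v,z:px2w('w2',200+u/3,5+v/3,z)
S=lambda u,v,z:px2w('w2',375+(u-400)/5.5,10+v/5.5,z)
K=lambda u,v,z:px2w('w1',300+(u-400)/5.5,70+(v-300)/5.5,z)
pv=L(134,113,.103);st=L(155,440,.103);nose=L(336,294,.108);tab=L(286,247,.13)
s1=(L(118,210,.103)+L(162,210,.103))/2;s2=(L(134,440,.103)+L(176,440,.103))/2
print('pv',pv,'idx',ang(st-pv),ang(s2-s1),'lev',ang(nose-pv),np.linalg.norm((nose-pv)[:2]),'tab',tab,ang(tab-pv),np.linalg.norm((tab-pv)[:2]))
a,b=S(598,150,.125),S(672,146,.125);print('flat normal',ang(b-a)+90,np.linalg.norm(b-a))
im=cv2.imread('pics/w2.png')[0:85,360:460];m=(im.max(2)<50).astype(np.uint8)
cs=max(cv2.findContours(m,0,1)[0],key=cv2.contourArea);e=cv2.fitEllipse(cv2.convexHull(cs));print(e)
print('plate',px2w('w2',360+e[0][0],e[0][1],.103),'tip',S(634,176,.125))
k1,k2=K(522,535,.038),K(628,353,.038);print('knob yaw',ang(k2-k1),np.linalg.norm(k2-k1))
kd=(k2-k1)/np.linalg.norm(k2-k1);print('from bar',k1+.018*kd,k2-.026*kd,'from skirt',K(560,466,.018))
E
```

```text
pv [0.5652 0.1688 0.103 ] idx 179.96283564101057 -179.97961292911188 lev -130.6257051171932 0.08301165822540368 tab [0.5233 0.12   0.13  ] -130.66509229849063 0.06429409963029958
flat normal 2.7910945948985386 0.011638524347571273
((48.97535705566406, 45.62012481689453), (61.64082717895508, 70.282470703125), 22.18931007385254)
plate [0.5627 0.014  0.103 ] tip [0.5607 0.0131 0.125 ]
knob yaw -31.187945756526027 0.043800293273578976
from bar [ 0.4981 -0.2144  0.038 ] [ 0.4979 -0.2143  0.038 ] from skirt [ 0.4983 -0.2141  0.018 ]
```

```bash
python3 -c "
from h import *
go((.5235,.1202,.19),49.4)"
```

```text
t 2.58 pos [0.42   0.0994 0.2506] yaw -0.1 q6 1.69 | shift 0.1035 -0.0211 0.0606 turn -49.5 rows 2.9 6.9 tilt [ 0.  0. -1.]
```

{"name": "servo_tool", "arguments": {"plan": "0.1035 -0.0211 0.06 -49.5;0.1035 -0.0211 0.06 -49.5;0.1035 -0.0211 0.06 -49.5;0.1035 -0.0211 0.06 -49.5;0.1035 -0.0211 0.06 -49.5;0.1035 -0.0211 0.06 -49.5;0.1035 -0.0211 0.06 -49.5;0.1035 -0.0211 0.06 -49.5;0.1035 -0.0211 0.06 -49.5;0.1035 -0.0211 0.06 -49.5;0.1035 -0.0211 0.06 -49.5;0.1035 -0.0211 0.06 -49.5", "grip": 0.1}}

```text
t: 3.58
tool_pos: [0.5233, 0.1219, 0.1908]
orientation: [2.854, 1.313, 0.0]
force: [0.3, -0.9, -0.3]
opening: 0.0421
gripper_force: 0.0
```

```bash
python3 -c "
from h import *
go((.5235,.1202,.13),49.4);print(status.read_state()['opening'])"
```

```text
t 3.58 pos [0.5233 0.1219 0.1908] yaw 49.4 q6 0.84 | shift -0.0012 0.0012 0.0608 turn 0.0 rows 1.5 0.0 tilt [ 0.  0. -1.]
0.04208830031813834
```

{"name": "servo_tool", "arguments": {"plan": "0 0 0.02 0;0 0 0.04 0;0 0 0.06 0;0 0 0.06 0;0 0 0.06 0;0 0 0.06 0"}}

```text
t: 4.08
tool_pos: [0.5238, 0.1222, 0.1318]
orientation: [2.853, 1.315, 0.002]
force: [0.4, 0.6, -0.6]
opening: 0.0417
gripper_force: 0.0
```

{"name": "servo_tool", "arguments": {"plan": "0 0 0 0;0 0 0 0;0 0 0 0;0 0 0 0;0 0 0 0;0 0 0 0", "grip": 1, "grip_force": 15}}

```text
t: 4.58
tool_pos: [0.5235, 0.1221, 0.131]
orientation: [2.852, 1.316, 0.001]
force: [-0.4, -1.0, 1.7]
opening: 0.012
gripper_force: 15.0
```

```bash
python3 -c "
from h import *
go((.5235,.1202,.13),49.4)
# arc rows: tool frame shifts, rotating about pivot at x_tool=+0.064
for i in range(1,13):
    a=np.radians(min(49.4,4.5*i)); print('%.4f %.4f 0 %.1f'%(.064*(1-np.cos(a)),-.064*np.sin(a),np.degrees(a)),end=';')"
```

```text
t 4.58 pos [0.5235 0.1221 0.131 ] yaw 49.5 q6 0.84 | shift -0.0015 0.0013 0.0010 turn 0.1 rows 0.1 0.0 tilt [ 0.  0. -1.]
0.0002 -0.0050 0 4.5;0.0008 -0.0100 0 9.0;0.0018 -0.0149 0 13.5;0.0031 -0.0198 0 18.0;0.0049 -0.0245 0 22.5;0.0070 -0.0291 0 27.0;0.0094 -0.0334 0 31.5;0.0122 -0.0376 0 36.0;0.0153 -0.0416 0 40.5;0.0187 -0.0453 0 45.0;0.0224 -0.0486 0 49.4;0.0224 -0.0486 0 49.4;
```

{"name": "servo_tool", "arguments": {"plan": "0.0002 -0.005 0 4.5;0.0008 -0.01 0 9;0.0018 -0.0149 0 13.5;0.0031 -0.0198 0 18;0.0049 -0.0245 0 22.5;0.007 -0.0291 0 27;0.0094 -0.0334 0 31.5;0.0122 -0.0376 0 36;0.0153 -0.0416 0 40.5;0.0187 -0.0453 0 45;0.0224 -0.0486 0 49.4;0.0224 -0.0486 0 49.4"}}

```text
t: 5.58
tool_pos: [0.5016, 0.1707, 0.131]
orientation: [3.141, -0.003, 0.003]
force: [3.3, -2.4, 0.7]
opening: 0.012
gripper_force: 15.1
```

{"name": "servo_tool", "arguments": {"plan": "0 0 0 0;0 0 0 0;0 0 0 0"}}

```text
t: 5.83
tool_pos: [0.5016, 0.1704, 0.131]
orientation: [3.142, 0.006, 0.002]
force: [5.0, -3.0, -0.1]
opening: 0.0116
gripper_force: 15.1
```

{"name": "servo_tool", "arguments": {"plan": "0 0 0 0;0 0 0 0;0 0 0 0;0 0 0 0;0 0 -0.03 0;0 0 -0.06 0;0 0 -0.10 0;0 0 -0.12 0;-0.05 0 -0.12 0;-0.08 0 -0.12 0;-0.08 0 -0.12 0;-0.08 0 -0.12 0", "grip": 0.2}}

```text
t: 6.83
tool_pos: [0.4192, 0.1707, 0.2504]
orientation: [-3.141, -0.006, 0.0]
force: [0.7, -1.2, -0.2]
opening: 0.0372
gripper_force: 0.0
```

```bash
python3 -c "
from h import *
snap('wrist','w3')
go((.43,.03,.25),0)
crop('w3',180,0,300,260,2,'z3')"
```

```text
t 6.88 pos [0.4205 0.1707 0.2508] yaw 0.2 q6 1.84 | shift 0.0091 0.1408 0.0008 turn 0.2 rows 3.4 0.0 tilt [ 0.001 -0.    -1.   ]
```

View pics/z3.png

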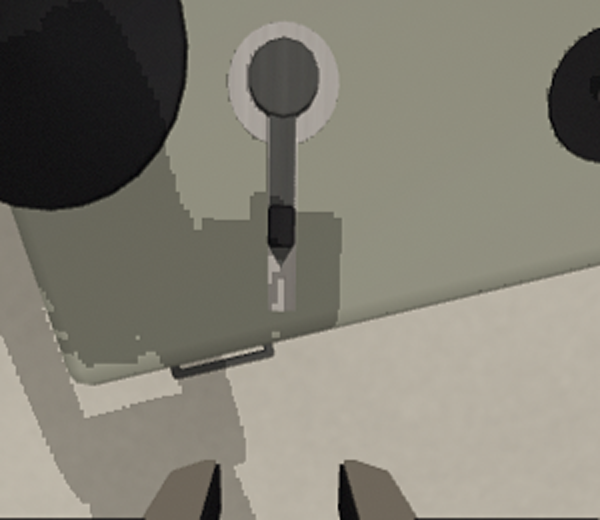

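The lever lies over the strip, with its nose at crop (281,263) aimed at the fin at about (278,290). Now I'll check the angle and plan the knob grasp.

```bash
python3 -c "
from h import *
c=lambda u,v,z:px2w('w3',180+u/2,v/2,z)
ang=lambda d:np.degrees(np.arctan2(d[1],d[0]))
pv=c(284,82,.103);n=c(281.5,264,.108);f=c(281.5,308,.103);print(pv,n,ang(n-pv),ang(f-pv),np.linalg.norm((n-pv)[:2]))
go((.498,-.2143,.16),-31.2)"
```

```text
[0.56586827 0.16846532 0.103     ] [0.48287195 0.16910481 0.108     ] 179.55854611519194 179.75265346272465 0.0829987817494403
t 6.88 pos [0.4205 0.1707 0.2508] yaw 0.2 q6 1.84 | shift 0.0762 0.3853 0.0908 turn 31.4 rows 9.7 4.4 tilt [ 0.001 -0.    -1.   ]
```

{"name": "servo_tool", "arguments": {"plan": "0.0762 0.3853 0 31.4;0.0762 0.3853 0 31.4;0.0762 0.3853 0 31.4;0.0762 0.3853 0 31.4;0.0762 0.3853 0 31.4;0.0762 0.3853 0 31.4;0.0762 0.3853 0 31.4;0.0762 0.3853 0.04 31.4;0.0762 0.3853 0.08 31.4;0.0762 0.3853 0.12 31.4;0.0762 0.3853 0.15 31.4;0.0762 0.3853 0.15 31.4", "grip": 0.1}}

```text
t: 7.88
tool_pos: [0.4969, -0.2162, 0.0963]
orientation: [-3.024, 0.85, 0.005]
force: [0.6, 0.4, -1.2]
opening: 0.0415
gripper_force: 0.0
```

{"name": "servo_tool", "arguments": {"plan": "0 0 0 0;0 0 0 0;0 0 0 0"}}

```text
t: 8.13
tool_pos: [0.4993, -0.2151, 0.1025]
orientation: [3.025, -0.846, 0.003]
force: [0.5, 0.2, 0.8]
opening: 0.0418
gripper_force: 0.0
```

```bash
python3 -c "
from h import *
go((.498,-.2143,.037),-31.2)
snap('wrist','w4');crop('w4',180,0,300,260,2,'z4')"
```

```text
t 8.13 pos [ 0.4993 -0.2151  0.1025] yaw -31.3 q6 1.62 | shift -0.0016 0.0000 0.0655 turn -0.1 rows 1.6 0.0 tilt [ 0.002 -0.    -1.   ]
```

View pics/z4.png

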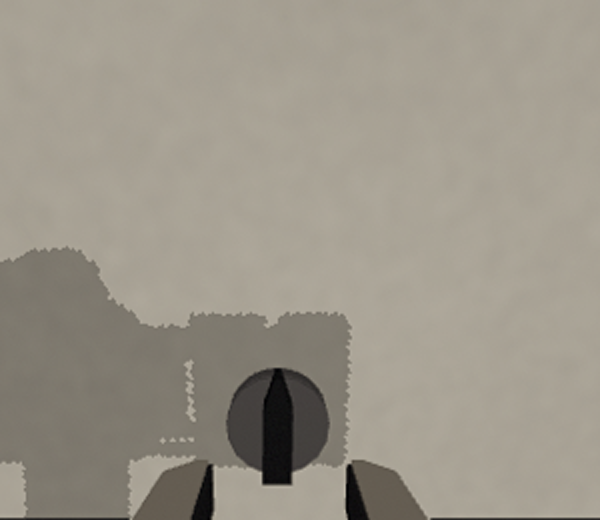

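The knob is aligned and centred between the fingers (bar at 278, finger midpoint at 280). I'll descend, grip and lift.

{"name": "servo_tool", "arguments": {"plan": "-0.0016 0 0.03 0;-0.0016 0 0.055 0;-0.0016 0 0.0655 0;-0.0016 0 0.0655 0;-0.0016 0 0.0655 0;-0.0016 0 0.0655 0"}}

```text
t: 8.68
tool_pos: [0.498, -0.2142, 0.0372]
orientation: [3.025, -0.846, 0.005]
force: [-0.3, 0.2, 0.5]
opening: 0.0422
gripper_force: 0.0
```

{"name": "servo_tool", "arguments": {"plan": "0 0 0 0;0 0 0 0;0 0 0 0;0 0 0 0;0 0 0 0;0 0 0 0", "grip": 1, "grip_force": 40}}

```text
t: 9.18
tool_pos: [0.4967, -0.2138, 0.0353]
orientation: [-3.025, 0.847, -0.0]
force: [-0.1, 1.0, 2.3]
opening: 0.0118
gripper_force: 40.1
```

```bash
python3 -c "
from h import *
go((.5615,.0135,.25),2.8)"
```

```text
t 9.18 pos [ 0.4967 -0.2138  0.0353] yaw -31.3 q6 1.62 | shift -0.0625 -0.2279 -0.2147 turn -34.1 rows 7.7 4.8 tilt [ 0. -0. -1.]
```

{"name": "servo_tool", "arguments": {"plan": "0 0 -0.03 0;0 0 -0.07 0;0 0 -0.11 0;0 0 -0.15 0;0 0 -0.19 0;0.01 -0.04 -0.19 -6;0.01 -0.04 -0.19 -6;0.01 -0.04 -0.19 -6"}}

```text
t: 9.85
tool_pos: [0.5268, -0.1838, 0.2258]
orientation: [3.066, -0.684, 0.002]
force: [-0.6, -0.0, -0.8]
opening: 0.0116
gripper_force: 40.3
```

```bash
python3 -c "
from h import *
print(status.read_state()['opening'],status.read_state()['gripper_force'])
go((.48,.0135,.20),2.8)"
```

```text
0.011602981021792086 40.26705368421972
t 9.85 pos [ 0.5268 -0.1838  0.2258] yaw -25.2 q6 1.58 | shift -0.1263 -0.1587 0.0257 turn -28.0 rows 4.9 3.9 tilt [ 0.001 -0.    -1.   ]
```

{"name": "servo_tool", "arguments": {"plan": "-0.1263 -0.1587 0.0257 -28;-0.1263 -0.1587 0.0257 -28;-0.1263 -0.1587 0.0257 -28;-0.1263 -0.1587 0.0257 -28;-0.1263 -0.1587 0.0257 -28;-0.1263 -0.1587 0.0257 -28;-0.1263 -0.1587 0.0257 -28;-0.1263 -0.1587 0.0257 -28;-0.1263 -0.1587 0.0257 -28;-0.1263 -0.1587 0.0257 -28"}}

```text
t: 10.68
tool_pos: [0.4796, 0.0112, 0.1994]
orientation: [3.14, 0.071, -0.0]
force: [-0.5, -0.2, -0.7]
opening: 0.0113
gripper_force: 40.3
```

```bash
python3 -c "
from h import *
P=[]
for i in range(6):
    s,T,f=snap('wrist','w5');P.append(np.r_[s['tool_pos'],s['orientation']])
print(np.round(P,4))
go((.5615,.0135,.17),2.8)
a=cv2.imread('pics/w5.png')
r=lambda i,x,y,w,h,k:cv2.resize(i[y:y+h,x:x+w],None,fx=k,fy=k,interpolation=cv2.INTER_CUBIC)
p=w2px('w5',(.5615,.0135,.125));print(p);x,y=int(p[0])-30,max(0,int(p[1])-30);print(x,y)
out=np.zeros((600,800,3),np.uint8);S=r(a,x,y,60,60,5);out[:300,:300]=S;K=r(a,240,200,160,200,3);out[:600,310:790]=K
cv2.imwrite('pics/z5.png',out)"
```

```text
[[ 4.7960e-01  1.1200e-02  1.9940e-01  3.1405e+00  7.1000e-02 -2.0000e-04]
 [ 4.7970e-01  1.1300e-02  1.9940e-01  3.1405e+00  7.1200e-02 -1.0000e-04]
 [ 4.7960e-01  1.1500e-02  1.9940e-01  3.1406e+00  7.1500e-02 -1.0000e-04]
 [ 4.7960e-01  1.1700e-02  1.9940e-01  3.1407e+00  7.2000e-02 -1.0000e-04]
 [ 4.7960e-01  1.1800e-02  1.9950e-01  3.1407e+00  7.2400e-02 -1.0000e-04]
 [ 4.7950e-01  1.2000e-02  1.9940e-01 -3.1407e+00 -7.3000e-02  1.0000e-04]]
t 10.98 pos [0.4795 0.0122 0.1994] yaw 2.7 q6 1.44 | shift 0.0820 0.0025 0.0294 turn -0.1 rows 2.1 0.0 tilt [-0.  0. -1.]
[321.99364495 111.2868444 ]
291 81
```

View pics/z5.png

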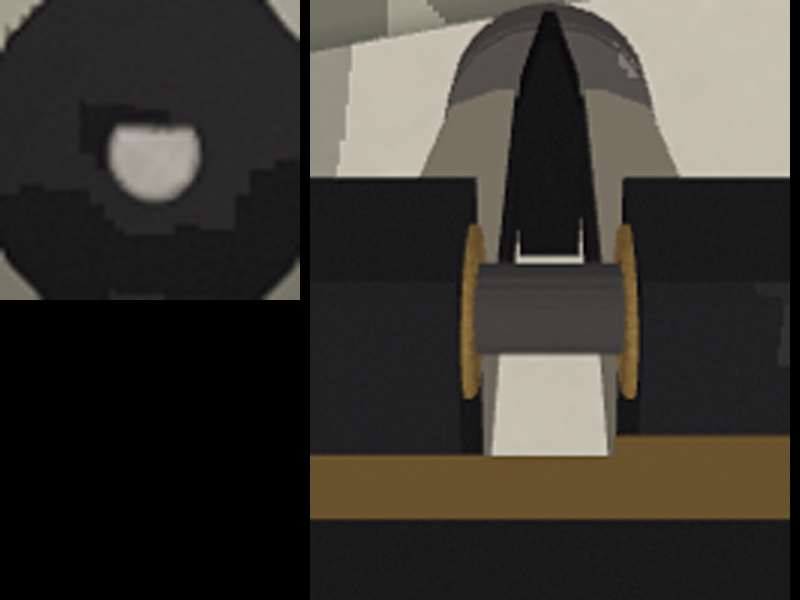

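The spindle D centre is at pixel (321.8,111.7), with its flat facing up and level in the image. The knob's pointer tip is at (319.3,203.3). Next I'll work out the offset of the knob in the hand.

```bash
python3 - <<'E'
from h import *
np.set_printoptions(precision=4,suppress=True)
d=np.load('pics/w5.npz')
P=np.array([.4795,.0120,.1994]);Rm=R.from_rotvec([-3.1407,-.073,1e-4]).as_matrix()
for z in (.2005,.1995,.202): print('tip tool', Rm.T@(px2w('w5',319.3,203.3,z)-P))
# skirt top outline leftmost/rightmost/front
for u,v in [(548,4),(452,85),(650,85)]: print('skirt',Rm.T@(px2w('w5',240+(u-310)/3,200+v/3,.1995-.0195)-P))
sp=px2w('w5',321.8,111.7,.125);print('spindle',sp,Rm.T@(sp-P))
E
```

```text
tip tool [ 0.0322  0.0003 -0.0011]
tip tool [ 0.0319  0.0003 -0.0001]
tip tool [ 0.0326  0.0002 -0.0026]
skirt [0.0273 0.0003 0.0194]
skirt [ 0.0093 -0.0201  0.0194]
skirt [0.0093 0.0221 0.0194]
spindle [0.5612 0.0136 0.125 ] [0.0817 0.0022 0.0744]
```

```bash
python3 - <<'E'
from h import *
np.set_printoptions(precision=4,suppress=True)
P=np.array([.4993,-.2151,.1025]);d=np.load('pics/w4.npz')
a=np.radians(-31.3);Rm=np.array([[np.cos(a),np.sin(a),0],[np.sin(a),-np.cos(a),0],[0,0,-1]])
c=lambda u,v,z:Rm.T@(px2w('w4',180+u/2,v/2,z)-P)
print('tip',c(277.5,369,.038),'tail',c(277.5,484,.038),'skirt front',c(278,369,.018),'back',c(278,474,.018),'L',c(226,421,.018),'R',c(329,421,.018))
s=status.read_state();print(s['tool_pos'],s['t'])
E
```

```text
tip [ 0.0278 -0.0007  0.0645] tail [-0.0204 -0.0006  0.0645] skirt front [ 0.0233 -0.0005  0.0845] back [-0.0246 -0.0004  0.0845] L [ 0.0002 -0.023   0.0845] R [0.0003 0.0217 0.0845]
[0.4795 0.0122 0.1994] 10.9833
```

```bash
python3 - <<'E'
from h import *
np.set_printoptions(precision=4,suppress=True)
P=np.array([.4795,.0120,.1994]);Rm=R.from_rotvec([-3.1407,-.073,1e-4]).as_matrix()
c=lambda u,v,z:Rm.T@(px2w('w5',240+(u-310)/3,200+v/3,P[2]-z)-P)
print('tip-.026',c(548,11,.0185)-[.026,0,0],'skirtbot-.0225',c(549,4,.0365)-[.0225,0,0],'L',c(448,100,.0365),'R',c(653,100,.0365))
go((.5613-.0008*1,.0136,.175),2.8)
E
```

```text
tip-.026 [0.     0.0003 0.0185] skirtbot-.0225 [-0.0002  0.0006  0.0365] L [-0.0013 -0.0232  0.0365] R [-0.0012  0.0251  0.0365]
t 10.98 pos [0.4795 0.0122 0.1994] yaw 2.7 q6 1.44 | shift 0.0810 0.0024 0.0244 turn -0.1 rows 2.0 0.0 tilt [-0.  0. -1.]
```

{"name": "servo_tool", "arguments": {"plan": "0.04 0.001 0.012 0;0.081 0.001 0.0245 0;0.081 0.001 0.0245 0;0.081 0.001 0.0245 0;0.081 0.001 0.0245 0;0.081 0.001 0.0245 0;0.081 0.001 0.0245 0;0.081 0.001 0.0245 0;0.081 0.001 0.0245 0;0.081 0.001 0.0245 0;0.081 0.001 0.0245 0;0.081 0.001 0.0245 0"}}

```text
t: 11.98
tool_pos: [0.5603, 0.0155, 0.1752]
orientation: [3.141, 0.075, 0.001]
force: [0.3, -0.6, -0.4]
opening: 0.0119
gripper_force: 40.4
```

```bash
python3 -c "
from h import *
go((.5612,.0141,.162),2.8)"
```

```text
t 11.98 pos [0.5603 0.0155 0.1752] yaw 2.7 q6 1.46 | shift 0.0008 0.0014 0.0132 turn -0.1 rows 0.3 0.0 tilt [ 0.  0. -1.]
```

{"name": "servo_tool", "arguments": {"plan": "0.0008 0.0012 0.004 0;0.0008 0.0012 0.007 0;0.0008 0.0012 0.007 0;0.0008 0.0012 0.007 0;0.0008 0.0012 0.007 0;0.0008 0.0012 0.007 0;0.0008 0.0012 0.007 0;0.0008 0.0012 0.007 0;0.0008 0.0012 0.007 0;0.0008 0.0012 0.007 0;0.0008 0.0012 0.007 0;0.0008 0.0012 0.007 0"}}

```text
t: 12.98
tool_pos: [0.5612, 0.0144, 0.168]
orientation: [-3.141, -0.075, -0.0]
force: [0.2, 0.2, -0.7]
opening: 0.012
gripper_force: 40.4
```

```bash
python3 -c "
from h import *
go((.5612,.0141,.162),2.8)"
```

```text
t 12.98 pos [0.5612 0.0144 0.168 ] yaw 2.7 q6 1.46 | shift -0.0000 0.0003 0.0060 turn -0.1 rows 0.1 0.0 tilt [ 0. -0. -1.]
```

Lower gently and watch the force.

{"name": "servo_tool", "arguments": {"plan": "0 0.0002 0.003 0;0 0.0002 0.006 0;0 0.0002 0.008 0;0 0.0002 0.010 0;0 0.0002 0.010 0;0 0.0002 0.010 0"}}

```text
t: 13.48
tool_pos: [0.561, 0.0142, 0.1576]
orientation: [-3.141, -0.075, 0.001]
force: [-0.4, -0.2, -0.0]
opening: 0.0115
gripper_force: 40.4
```

{"name": "servo_tool", "arguments": {"plan": "0 0 0.002 0;0 0 0.004 0;0 0 0.006 0;0 0 0.008 0;0 0 0.008 0;0 0 0.008 0"}}

```text
t: 13.98
tool_pos: [0.5611, 0.0142, 0.1497]
orientation: [-3.141, -0.075, 0.0]
force: [-0.1, -0.9, -0.4]
opening: 0.0119
gripper_force: 40.4
```

It has gone in freely without any force. Now I'll push home and press on.

{"name": "servo_tool", "arguments": {"plan": "0 0 0.001 0;0 0 0.002 0;0 0 0.003 0;0 0 0.004 0;0 0 0.004 0;0 0 0.004 0"}}

```text
t: 14.48
tool_pos: [0.5613, 0.0142, 0.1463]
orientation: [-3.141, -0.075, -0.0]
force: [-2.1, -0.0, 3.2]
opening: 0.0121
gripper_force: 40.9
```

{"name": "servo_tool", "arguments": {"plan": "0 0 0.001 0;0 0 0.002 0;0 0 0.003 0;0 0 0.003 0;0 0 0.003 0;0 0 0.003 0"}}

```text
t: 14.98
tool_pos: [0.5613, 0.0142, 0.1432]
orientation: [3.141, 0.075, 0.0]
force: [-2.6, -0.0, 5.7]
opening: 0.0117
gripper_force: 41.2
```

{"name": "servo_tool", "arguments": {"plan": "-0.0003 0 0.001 0;-0.0003 0 0.002 0;-0.0003 0 0.003 0;-0.0003 0 0.0035 0;-0.0003 0 0.0035 0;-0.0003 0 0.0035 0"}}

```text
t: 15.48
tool_pos: [0.5614, 0.0142, 0.1412]
orientation: [3.141, 0.075, 0.002]
force: [-6.2, -0.2, 13.2]
opening: 0.0114
gripper_force: 42.3
```

{"name": "servo_tool", "arguments": {"plan": "-0.0005 0 0.0005 0;-0.0007 0 0.001 0;-0.0007 0 0.001 0;-0.0007 0 0.001 0;-0.0007 0 0.001 0;-0.0007 0 0.001 0"}}

```text
t: 15.98
tool_pos: [0.5614, 0.0141, 0.1411]
orientation: [3.141, 0.075, 0.005]
force: [-6.2, -0.2, 17.8]
opening: 0.0115
gripper_force: 42.8
```

```bash
python3 -c "
from h import *
snap('wrist','w6');snap('scene','s6')
s=status.read_state();print(s['force'],s['wrist_torque'],s['gripper_force'],s['tool_pos'])
a=cv2.resize(cv2.imread('pics/w6.png')[:,160:480],None,fx=1.5,fy=1.5);b=cv2.resize(cv2.imread('pics/s6.png')[150:300,310:460],None,fx=2.1,fy=2.1)
o=np.zeros((600,800,3),np.uint8);o[:,:480]=a;o[:315,482:797]=b;cv2.imwrite('pics/z6.png',o)"
```

```text
[-6.81573156  0.51373953 18.95628997] [ 0.14547346  1.28247892 -0.01872681] 42.77737628310149 [0.56142092 0.01416134 0.14111257]
```

View pics/z6.png

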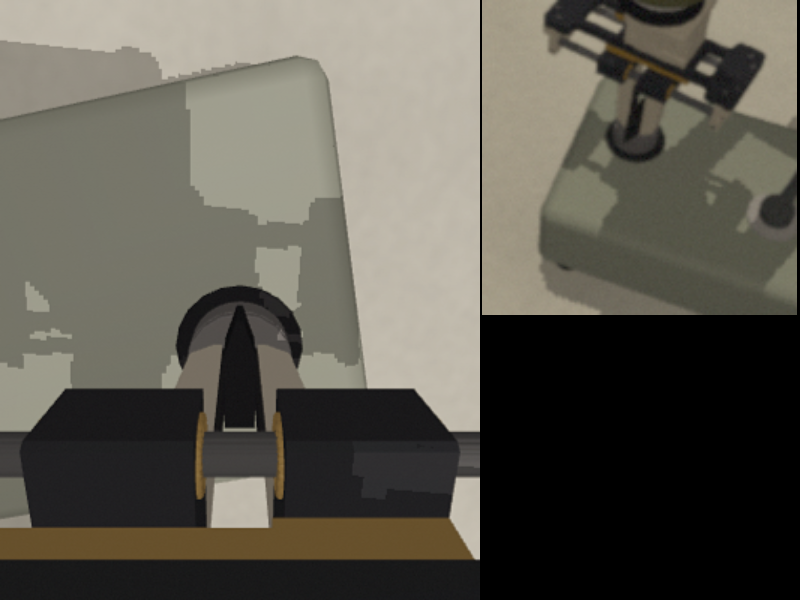

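The knob sits flush above the black plate, with its pointer at (240,308). The height held at 0.1411 m while the force rose from 13 to 18 N, so the spindle is at its stop. I'm handing in now.

```bash
python3 -c "
from h import *
print(robot.close_job())"
```

```text
the job is handed in; nothing more can be done
None
```

The job is handed in at about 16 s of the 64 s: the lever measured within about 0.2° of the index fin, the knob is on the spindle and held down at the stop with about 18 N, and I never touched the can, jar or tin; no verdict came back.

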